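# Close the battery hatch of the lamp unit and hold it down

## Robot

A 6-joint arm with a two-finger parallel gripper is mounted at the origin on the work surface. World frame = base frame: x ahead of the robot, y to its left, z up, the work surface at z = 0. Lengths are in m, angles in rad, forces in N, time in s.
With the tool pointing down it reaches from about 0.35 to 0.975 m from the base axis. Payload 4.9 kg.
Tool frame: the origin (TCP) lies on the mounting face of the last link; the fingertips stand 173 mm ahead of it and the grasp point (between the pads) lies 155 mm ahead of it; z points along the fingers, y is the line along which they close (so a half turn about z gives the same grasp; the last joint's range is limited). The gripper opens to 85 mm and grips with 20 to 120 N. Pads are 22 mm wide; open, the fingers measure 114 mm over their backs; the gripper's body (76 mm by 85 mm) begins 54 mm behind the grasp point. The pads swing forward as they close: fully open they stand 13 mm farther back than shut.
Start: joints at [-1.265, 0.053, 1.613, -0, 1.476, -0.119], TCP at [0.258, -0.569, 0.405] pointing down, gripper open.
Joint ranges: [-3.01, 3.01], [-1.01, 2.22], [0.06, 2.58], [-1.02, 4.17], [0.09, 2.62], [-3.14, 3.14]. Speed limits (rad/s): [2.57, 2.57, 3.14, 3.14, 3.14, 3.14].

## Interface

Orientations are given as a rotation vector (axis times angle).
In Python, from station import monitor, eyes, finish_job gives the robot as it stands. The module is installed in compiled form; this text tells all that it offers.
- The arm moves only by the tool step_arm, never from a script. Its argument "commands" is a list of rows, each a list of 3 entries, a list of its own where there are three numbers: the opening in per cent of the stroke, from 0 (shut) to 100 (fully open), then the shift along the tool's x, y, z in mm, then the turn about the tool's z in degrees. In form: [[hand, [x, y, z], yaw], ...]. A call has 1 to 12 rows; each row is the pose to reach, as a shift and turn from the pose commanded when the call began, along the tool's axes at that moment; what a row does not reach only later rows make up. A row lasts 1/8 s, in which the tool goes at most 62.5 mm and 10.7 degrees, less where a joint would pass 70% of its speed; a pose out of reach is approached as far as the arm can. A call with a gripper value outside its range is refused whole. The fingers move at their own pace and stop on an object; "squeeze" is the grip in N (left out, the last holds). Time passes only in rows, so rows that repeat a pose let the fingers close. It gives the time, the measured TCP pose, the force, the opening and the grip force at its end, in the units of the state.
- monitor.get_obs(): the state, without advancing time (a new reading comes with each control period).
- eyes.get_image(name): name is "scene" or "top"; returns the picture (384x512x3 uint8, red, green, blue); there is no depth.
- eyes.camera_info(name): a dict with "camera_matrix" (3x3 intrinsics, pixels), "extrinsics" (4x4, takes a point from camera to world coordinates). Camera axes: x right, y down, z forward; pixel columns grow to the right and rows downward; lengths in m; the calibration is good to about 2 mm. A picture is of the moment at which its call begins. camera_info takes no time and is no camera call.
- finish_job(): hands the job in; it is judged then, once.
The state is a dict: "t": time; "q": joint angles; "dq": joint speeds; "effort": joint torques, N m; "tool_pos": TCP position; "tool_rot": TCP orientation; "contact_force": force on the tool from outside, world axes, zero at the start; "wrist_torque": the same for the moment, N m; "opening": finger opening in m; "grip_force": force on a finger pad.
Only numpy, scipy, OpenCV 4.12 (cv2) and the standard library are available. Lean on these libraries where they do the work, as an engineer would, in place of code of your own. Each camera call takes 0.05 s, during which the arm holds its last target. There are 200 camera calls.

## Task

Take the specimen jar off the battery hatch of the lamp unit and stand it upright on the bench, clear of the unit. Then turn the quarter-turn fastener in the middle of the hatch until its slot lines up with the black index lines, and press the sprung hatch fully down, flush with the frame; finish while still holding it down with the fingers. Do not knock the jar over, and leave the microscope, the petri dish and the slide box where they are.

Things in the scene. Friction and masses are not known exactly. Their poses are not given: they have to be found in the camera images.
- unit: Battery lamp unit, a grey metal box fixed to the bench, 220 (x) x 190 (y) x 62 mm high. Origin: centre of its underside, on the bench; z up, x and y along its sides; cooling slots and rocker switch on its -x face. Its top is a frame, 62 mm above the bench, 33 mm wide at the x ends and 18 mm at the y sides, round a square hatch. Black index lines run along its x axis (y = 0) on frame and hatch.
- hatch_mark (a point): Point on the top of the hatch, on its index line, 60 mm to the unit's -x side of the fastener's axis. The hatch is an aluminium plate, 150 x 150 x 8 mm, centred on the unit and parallel to its sides, riding up and down on springs. Released, its top is 70 mm above the bench, 8 mm proud of the frame; fully down it is flush with the frame.
- hatch (a joint): How far the hatch is pressed down, m: 0 = released, 0.008 = fully down, flush, at a firm stop. Springs push up with 4 N at 0, 9 N at 0.008. While the fastener is not lined up, a cross pin under the hatch meets the frame and stops the hatch after about 3 mm. Pressing on the hatch or on the fastener (disc or bar) moves it equally.
- fastener (a joint): Angle of the quarter-turn fastener, rad, counter-clockwise positive seen from above: 0 = slot lined up with the index lines (bar along the unit's x axis). It starts 0.8 to 1.5 rad from there and is to be turned clockwise. Stops at -0.35 and 1.75, none at 0. The pin enters the frame within about 0.17 rad of 0. Light friction (0.05 N m); it stays where it is left.
- fastener_top (a point): Middle of the top of the fastener's grip bar, on the turning axis at the hatch's centre, 100 mm above the bench with the hatch up. Dark steel bar 42 mm long, 11.6 mm wide, 26 mm tall, slotted along its top, on a steel disc 48 mm across, 4 mm thick, that turns with it on the hatch (hatch surface 30 mm below this point). Turns with the fastener: x along bar and slot, y across it, z up.
- jar: Amber glass specimen jar with black screw cap and paper label, 44 mm diameter, 95 mm high, 0.13 to 0.25 kg, standing loose on the hatch on the -x side of the fastener. Origin: centre of its underside; z up.
- microscope: Small USB microscope on a stand, loose on the bench, to be left alone: chrome foot 68 mm across, thin post, black barrel 35 mm thick and 60 mm long lying across its top; 117 mm high. Origin: centre of the foot's underside.
- dish: Clear plastic petri dish with lid, 92 mm across, 17 mm high, loose on the bench, to be left alone. Origin: centre of its underside.
- slidebox: White and grey slide box, 87 x 62 x 34 mm high, loose on the bench, to be left alone. Origin: centre of its underside.

How it is judged:
By the outcome, as a careful person would: the job done as asked, in the order asked, and still so for the second after the job is handed in, while the arm keeps its last pose, push and grip.
It also fails if it takes over 48 s, if anything falls off the work surface, if the arm or the gripper's body presses on something with over 40 N, if the wrist force passes 120 N, or if a joint passes its speed limit or range.

## Working session

There is one attempt and no reset: what is moved stays moved. The work goes in short steps, Python scripts to look and compute and a tool call to move; the robot and the scene stay as the last step left them, time stands still between calls to the robot, and variables do not carry over. Pictures are saved under pics/ and viewed, at most 10 in all, crops included, and the job is handed in when it is done.

Besides the shell and the picture viewer there is one more tool, called after "Call:" as name([rows], argument=value, ...), one row to a line, values as JSON. step_arm: Moves the arm, as the interface text tells. Its arguments: {"type":"object","properties":{"commands":{"type":"array"},"squeeze":{"type":"number"}},"required":["commands"]}

```bash
mkdir -p pics; python3 - <<'E'
from station import monitor, eyes
import cv2,numpy as np
o=monitor.get_obs();print(o)
for n in("scene","top"):
    im=eyes.get_image(n);cv2.imwrite(f"pics/{n}0.png",im[:,:,::-1]);i=eyes.camera_info(n);print(np.round(i["camera_matrix"],1).tolist(),np.round(i["extrinsics"],4).tolist())
E
```

```text
{'t': 0.0, 'q': array([-1.26498282e+00,  5.33325300e-02,  1.61431529e+00,  2.68605307e-05,
        1.47604069e+00, -1.18990189e-01]), 'dq': array([ 0.00058571,  0.00026936,  0.0005038 , -0.00124963, -0.00101139,
       -0.00116532]), 'effort': array([-7.40398336e-04, -3.93680727e+01, -3.70175135e+01, -1.03973409e-04,
        7.09867571e-03,  2.81515935e-05]), 'tool_pos': array([ 0.25751173, -0.56917495,  0.40346503]), 'tool_rot': array([-3.06895149e+00, -6.61829684e-01,  2.65087069e-04]), 'contact_force': array([-0.62119391, -0.00798321,  0.60826665]), 'wrist_torque': array([-0.01346487,  0.01260027,  0.0207993 ]), 'grip_force': 0.0, 'opening': 0.08568457351236775}
[[454.4, 0.0, 256.8], [0.0, 454.4, 189.4], [0.0, 0.0, 1.0]] [[-0.7731, 0.5188, -0.3649, 0.9643], [0.6343, 0.6376, -0.4372, 0.5037], [0.0059, -0.5695, -0.822, 1.0642], [0.0, 0.0, 0.0, 1.0]]
[[428.6, 0.0, 256.3], [0.0, 428.6, 195.1], [0.0, 0.0, 1.0]] [[-0.0113, -0.9912, 0.1317, 0.4109], [-0.9999, 0.01, -0.0103, 0.0093], [0.0089, -0.1318, -0.9912, 1.0551], [0.0, 0.0, 0.0, 1.0]]
```

View pics/scene0.png

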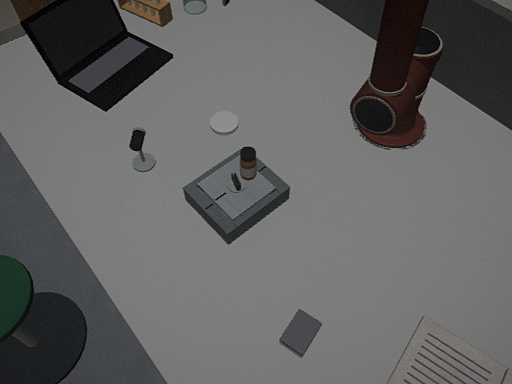

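View pics/top0.png

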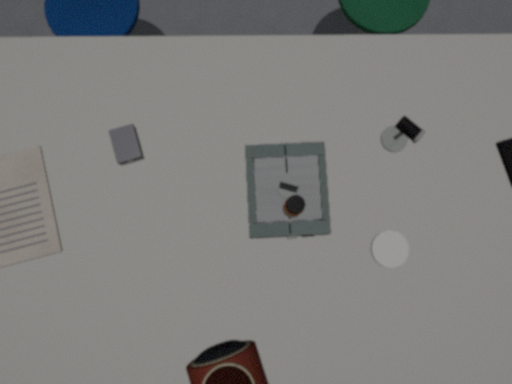

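The scene view shows the unit at (237,193) with the jar at (248,163). In the top view the unit spans roughly (246,143)-(329,237), the jar cap is at (295,205) and the bar at (289,187). The microscope is at (395,138), the dish at (390,249) and the slide box at (126,144). Next I'll enlarge the unit.

```bash
python3 - <<'E'
import cv2,numpy as np
a=cv2.imread("pics/top0.png")[135:245,235:340]; b=cv2.imread("pics/scene0.png")[140:250,180:295]
f=lambda a,s:cv2.convertScaleAbs(cv2.resize(a,None,fx=s,fy=s,interpolation=cv2.INTER_CUBIC),alpha=1.5)
cv2.imwrite("pics/topc.png",f(a,5));cv2.imwrite("pics/scenec.png",f(b,5))
E
```

```text
(no output)
```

View pics/topc.png

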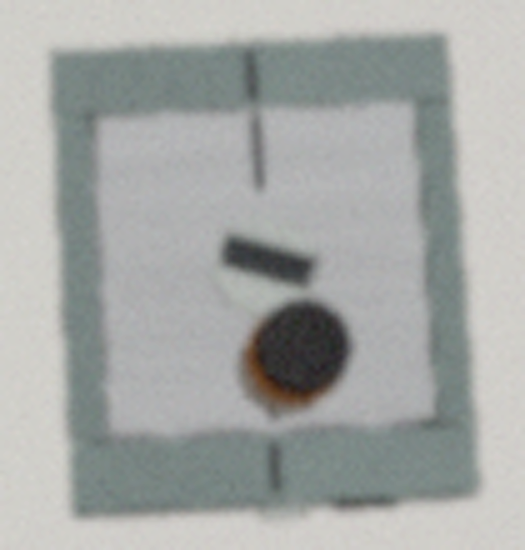

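View pics/scenec.png

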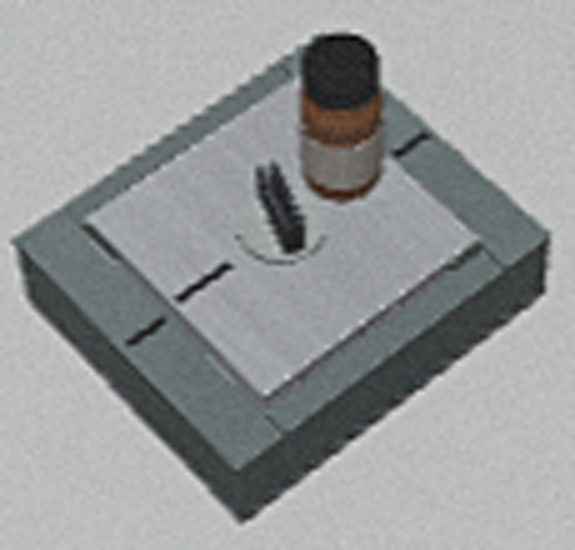

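The top crop gives the frame corners (52,52), (445,37), (479,493) and (75,515), the cap at (301,347), and the bar from (228,247) to (312,270). The rocker switch is on the lower edge, so unit -x faces the robot. In the scene crop the cap top is at (340,58), the jar base front at (341,200), and the frame corners at (14,241), (240,471) and (549,236).

```bash
cat > h.py <<'E'
from station import monitor, eyes
import cv2,numpy as np
from scipy.spatial.transform import Rotation as R
def ray(n,p,z):
    i=eyes.camera_info(n);K=i["camera_matrix"];T=i["extrinsics"]
    d=T[:3,:3]@np.linalg.solve(K,[p[0],p[1],1.]);c=T[:3,3]
    return (c+d*(z-c[2])/d[2])
def crop(n,x,y,u0,v0,s,z): return ray(n,(u0+(x+.5)/s-.5,v0+(y+.5)/s-.5),z)
def tool(p):  # world point -> shift in tool axes mm, from TCP
    o=monitor.get_obs();return 1e3*(R.from_rotvec(o["tool_rot"]).inv().apply(np.array(p)-o["tool_pos"]))
E
python3 - <<'E'
from h import *
np.set_printoptions(precision=4,suppress=True)
t=lambda x,y,z:crop("top",x,y,235,135,5,z)
s=lambda x,y,z:crop("scene",x,y,180,140,5,z)
c=np.array([t(*p,.062) for p in[(52,52),(445,37),(479,493),(75,515)]]);print(c,c.mean(0))
e=c[0]+c[1]-c[2]-c[3];print("yaw",np.degrees(np.arctan2(e[1],e[0])))
e=c[0]+c[3]-c[1]-c[2];print("yaw y",np.degrees(np.arctan2(-e[0],e[1])))
a,b=t(250,50,.062),t(277,490,.062);print("idx",a,b,np.degrees(np.arctan2(*(a-b)[[1,0]])))
a,b=t(228,247,.1),t(312,270,.1);print("bar",(a+b)/2,np.degrees(np.arctan2(*(a-b)[[1,0]])))
print("jar top",t(301,347,.095)+0,t(301,347,.165),"scene cap",s(340,62,.165))
d=[s(*p,.062) for p in[(14,241),(240,471),(549,236)]];print(np.array(d),(d[0]+d[2])/2)
for n,p,z in[("mic",(395,139),0),("dish",(390,249),.017),("sbox",(126,144),.034)]:print(n,ray("top",p,z))
print(R.from_rotvec(monitor.get_obs()["tool_rot"]).as_matrix())
E
```

```text
[[ 0.6631  0.0245  0.062 ]
 [ 0.6687 -0.1626  0.062 ]
 [ 0.4522 -0.1714  0.062 ]
 [ 0.4441  0.0156  0.062 ]] [ 0.557  -0.0734  0.062 ]
yaw 2.329911390919327
yaw y 2.0970627380026876
idx [ 0.6632 -0.0696  0.062 ] [ 0.4546 -0.0779  0.062 ] 2.2840597945046253
bar [ 0.5571 -0.0736  0.1   ] 73.91298708042989
jar top [ 0.5173 -0.0872  0.095 ] [ 0.5096 -0.0802  0.165 ] scene cap [ 0.5096 -0.0793  0.165 ]
[[ 0.6711 -0.1596  0.062 ]
 [ 0.6623  0.0292  0.062 ]
 [ 0.4458  0.0194  0.062 ]] [ 0.5584 -0.0701  0.062 ]
mic [ 0.691  -0.3548  0.    ]
dish [ 0.4146 -0.3221  0.017 ]
sbox [0.6753 0.3147 0.034 ]
[[ 0.9111  0.4122 -0.0006]
 [ 0.4122 -0.9111  0.0017]
 [ 0.0002 -0.0018 -1.    ]]
```

Call:
step_arm([
  [100, [36, -28, 0], 2],
  [100, [72, -57, 0], 4],
  [100, [108, -85, 0], 6],
  [100, [144, -114, 0], 8],
  [100, [180, -142, 0], 10],
  [100, [216, -171, 0], 12],
  [100, [252, -199, 0], 14],
  [100, [288, -228, 0], 16],
  [100, [324, -256, 0], 18],
  [100, [360, -285, 0], 20],
  [100, [396, -313, 0], 22],
  [100, [431, -342, 0], 22],
], squeeze=35)

```text
t: 1.6
tool_pos: [0.5097, -0.0787, 0.4043]
tool_rot: [-3.141, -0.064, 0.001]
contact_force: [0.8, -0.9, 0.1]
opening: 0.0852
grip_force: 0.0
```

```bash
python3 - <<'E'
from h import *
o=monitor.get_obs();print(o["t"],o["tool_pos"],o["q"]);print(R.from_rotvec(o["tool_rot"]).as_matrix().round(4),tool([.5096,-.0798,.283]))
E
```

```text
1.6 [ 0.50965205 -0.07869769  0.40427022] [-2.97576963e-01 -2.12289368e-01  1.86362495e+00 -6.25303591e-05
  1.49077238e+00  1.23253951e+00]
[[ 9.992e-01  4.070e-02 -5.000e-04]
 [ 4.070e-02 -9.992e-01  1.000e-04]
 [-5.000e-04 -1.000e-04 -1.000e+00]] [-3.53859744e-02  1.11289254e+00  1.21270126e+02]
```

Call:
step_arm([
  [100, [0, 1, 25], 0],
  [100, [0, 1, 50], 0],
  [100, [0, 1, 72], 0],
  [100, [0, 1, 90], 0],
  [100, [0, 1, 104], 0],
  [100, [0, 1, 114], 0],
  [100, [0, 1, 121], 0],
  [100, [0, 1, 121], 0],
])

```text
t: 2.6
tool_pos: [0.5093, -0.0812, 0.2834]
tool_rot: [-3.141, -0.064, 0.001]
contact_force: [-0.0, 0.3, 0.2]
opening: 0.0852
grip_force: 0.0
```

```bash
python3 - <<'E'
from h import *
f=lambda a,s:cv2.convertScaleAbs(cv2.resize(a,None,fx=s,fy=s,interpolation=cv2.INTER_CUBIC),alpha=1.5)
a=f(eyes.get_image("scene")[130:240,185:285],5)[:,:,::-1]
cv2.imwrite("pics/g1.png",a)
E
```

```text
(no output)
```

View pics/g1.png

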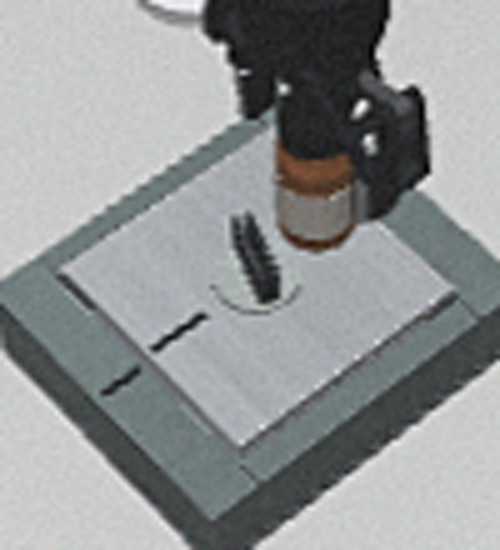

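The fingers straddle the jar at (315,185), one on each side, and the bar at (255,255) is clear. Now I'll close the gripper.

Call:
step_arm([
  [60, [0, 1, 0], 0],
  [50, [0, 1, 0], 0],
  [45, [0, 1, 0], 0],
  [40, [0, 1, 0], 0],
  [35, [0, 1, 0], 0],
  [30, [0, 1, 0], 0],
  [30, [0, 1, 0], 0],
  [30, [0, 1, 0], 0],
], squeeze=35)

```text
t: 3.65
tool_pos: [0.5095, -0.0822, 0.2838]
tool_rot: [-3.141, -0.064, -0.001]
contact_force: [0.1, 1.5, 2.6]
opening: 0.043
grip_force: 35.8
```

Call:
step_arm([
  [30, [0, 0, -4], 0],
  [30, [0, 0, -12], 0],
  [30, [0, 0, -24], 0],
  [30, [0, 0, -38], 0],
  [30, [0, 0, -52], 0],
  [30, [0, 0, -66], 0],
  [30, [0, 0, -76], 0],
  [30, [0, 0, -80], 0],
  [30, [0, 0, -80], 0],
])

```text
t: 4.78
tool_pos: [0.5094, -0.0822, 0.3638]
tool_rot: [3.141, 0.064, 0.0]
contact_force: [0.4, 0.4, -2.1]
opening: 0.0428
grip_force: 35.6
```

Call:
step_arm([
  [30, [0, -10, 0], 0],
  [30, [0, -28, 0], 0],
  [30, [0, -52, 0], 0],
  [30, [0, -77, 0], 0],
  [30, [0, -102, 0], 0],
  [30, [0, -127, 0], 0],
  [30, [0, -152, 0], 0],
  [30, [0, -177, 0], 0],
  [30, [0, -200, 0], 0],
  [30, [0, -215, 0], 0],
  [30, [0, -222, 0], 0],
  [30, [0, -222, 0], 0],
])

```text
t: 6.28
tool_pos: [0.5003, 0.1399, 0.3636]
tool_rot: [3.141, 0.065, -0.0]
contact_force: [-0.4, 0.6, -1.5]
opening: 0.0427
grip_force: 35.7
```

```bash
python3 - <<'E'
from h import *
f=lambda a,s:cv2.convertScaleAbs(cv2.resize(a,None,fx=s,fy=s,interpolation=cv2.INTER_CUBIC),alpha=1.5)
i=eyes.camera_info("scene");T=np.linalg.inv(i["extrinsics"]);p=i["camera_matrix"]@(T[:3,:3]@np.array([.5,.14,.12])+T[:3,3]);u,v=(p[:2]/p[2]).astype(int);print(u,v)
im=eyes.get_image("scene");cv2.imwrite("pics/g2.png",f(im[v-60:v+60,u-60:u+60],4)[:,:,::-1])
E
```

```text
307 216
```

View pics/g2.png

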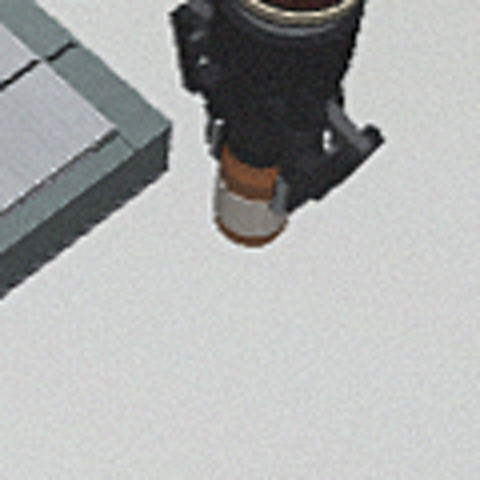

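The jar is held upright at (252,205), clear of the unit. Its base should be at z≈0.15, so I'll lower it slowly.

Call:
step_arm([
  [30, [0, 0, 12], 0],
  [30, [0, 0, 35], 0],
  [30, [0, 0, 60], 0],
  [30, [0, 0, 85], 0],
  [30, [0, 0, 108], 0],
  [30, [0, 0, 126], 0],
  [30, [0, 0, 138], 0],
  [30, [0, 0, 144], 0],
  [30, [0, 0, 147], 0],
  [30, [0, 0, 148], 0],
  [30, [0, 0, 149], 0],
  [30, [0, 0, 149], 0],
])

```text
t: 7.82
tool_pos: [0.5005, 0.1397, 0.215]
tool_rot: [-3.141, -0.064, -0.001]
contact_force: [0.1, -0.3, -1.6]
opening: 0.0428
grip_force: 35.7
```

Call:
step_arm([
  [30, [0, 0, 0.5], 0],
  [30, [0, 0, 1], 0],
  [30, [0, 0, 1.5], 0],
  [30, [0, 0, 1.5], 0],
])

```text
t: 8.32
tool_pos: [0.5009, 0.1397, 0.2146]
tool_rot: [-3.141, -0.064, -0.002]
contact_force: [-1.6, -0.5, 5.6]
opening: 0.0428
grip_force: 36.1
```

Call:
step_arm([
  [52, [0, 0, -0.5], 0],
  [56, [0, 0, -0.5], 0],
  [65, [0, 0, -0.5], 0],
  [80, [0, 0, -0.5], 0],
  [100, [0, 0, -0.5], 0],
  [100, [0, 0, -0.5], 0],
  [100, [0, 0, -0.5], 0],
  [100, [0, 0, -0.5], 0],
])

```text
t: 9.32
tool_pos: [0.5004, 0.1396, 0.2137]
tool_rot: [3.141, 0.064, 0.0]
contact_force: [-0.7, -0.5, -0.4]
opening: 0.0853
grip_force: 0.0
```

Call:
step_arm([
  [100, [0, 0, -10], 0],
  [100, [0, 0, -30], 0],
  [100, [0, 0, -55], 0],
  [100, [0, 0, -80], 0],
  [100, [0, 0, -105], 0],
  [100, [0, 0, -130], 0],
  [100, [0, 0, -155], 0],
  [100, [0, 0, -170], 0],
  [100, [0, 0, -180], 0],
  [100, [0, 0, -185], 0],
  [100, [0, 0, -185], 0],
])

```text
t: 10.7
tool_pos: [0.5003, 0.1396, 0.3984]
tool_rot: [3.141, 0.064, -0.001]
contact_force: [0.5, 0.1, 0.1]
opening: 0.0855
grip_force: 0.0
```

```bash
python3 - <<'E'
from h import *
f=lambda a,s:cv2.convertScaleAbs(cv2.resize(a,None,fx=s,fy=s,interpolation=cv2.INTER_CUBIC),alpha=1.5)
im=eyes.get_image("scene");t=eyes.get_image("top");cv2.imwrite("pics/top3.png",t[:,:,::-1])
cv2.imwrite("pics/g3.png",np.hstack([f(im[130:280,180:350],3),f(t[130:245,240:335],3)[:345].copy() if 0 else cv2.resize(f(t[135:245,235:320],4),(340,440))[:440].copy()[:450]] if 0 else [f(im[130:280,180:340],2.5), cv2.resize(f(t[135:245,235:335],3.75),(375,412))[:375]])[:,:,::-1])
o=monitor.get_obs();print(tool([.5574,-.073,.253]),o["tool_rot"],o["t"])
E
```

```text
[ 48.71886685 214.74315886 144.69855002] [ 3.14077371e+00  6.41367834e-02 -2.52695239e-03] 10.8
```

View pics/g3.png

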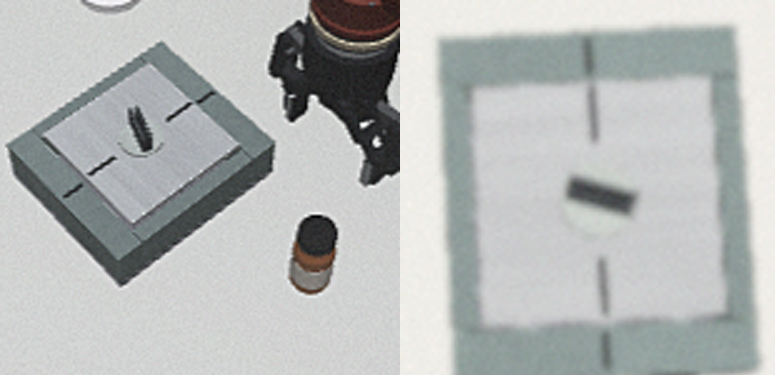

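The jar stands upright at (314,255). The bar is clear to reach, seen in the top view at (601,195). Next I'll go over the fastener with the fingers across the bar.

Call:
step_arm([
  [100, [5, 20, 0], -7],
  [100, [10, 45, 0], -14],
  [100, [15, 70, 0], -21],
  [100, [20, 95, 0], -28],
  [100, [25, 120, 0], -35],
  [100, [30, 145, 0], -42],
  [100, [35, 165, 0], -49],
  [100, [40, 185, 0], -56],
  [100, [45, 200, 0], -63],
  [100, [49, 210, 0], -70],
  [100, [49, 214, 0], -72],
  [100, [49, 214, 0], -72],
])

```text
t: 12.3
tool_pos: [0.558, -0.0725, 0.3978]
tool_rot: [-2.503, -1.896, 0.001]
contact_force: [-0.7, 0.2, -0.2]
opening: 0.0854
grip_force: 0.0
```

Call:
step_arm([
  [100, [0, 0, 15], 0],
  [100, [0, 0, 35], 0],
  [100, [0, 0, 60], 0],
  [100, [0, 0, 85], 0],
  [100, [0, 0, 105], 0],
  [100, [0, 0, 122], 0],
  [100, [0, 0, 133], 0],
  [100, [0, 0, 139], 0],
  [100, [0, 0, 142], 0],
  [100, [0, 0, 142], 0],
])

```text
t: 13.55
tool_pos: [0.5582, -0.0723, 0.2571]
tool_rot: [2.503, 1.898, 0.001]
contact_force: [-0.7, 0.3, 0.7]
opening: 0.0853
grip_force: 0.0
```

```bash
python3 - <<'E'
from h import *
f=lambda a,s:cv2.convertScaleAbs(cv2.resize(a,None,fx=s,fy=s,interpolation=cv2.INTER_CUBIC),alpha=1.5)
im=eyes.get_image("scene");cv2.imwrite("pics/g4.png",f(im[140:240,180:295],6)[:,:,::-1])
print(tool([.5573,-.0725,.253]))
m=R.from_rotvec(monitor.get_obs()["tool_rot"]).as_matrix();print(np.degrees(np.arctan2(m[1,1],m[0,1])))
E
```

```text
[-0.50007844 -0.88498333  4.31221949]
-15.660683264285119
```

View pics/g4.png

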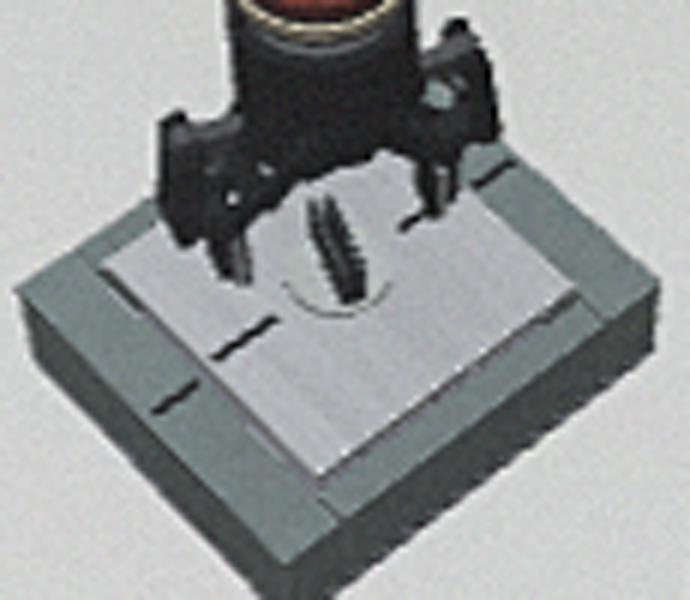

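The fingertips at (232,270) and (437,205) sit on both sides of the bar at (338,250), centred on it. I'll lower 2 mm and close.

Call:
step_arm([
  [70, [0, -1, 2], 0],
  [50, [0, -1, 2], 0],
  [35, [0, -1, 2], 0],
  [25, [0, -1, 2], 0],
  [15, [0, -1, 2], 0],
  [8, [0, -1, 2], 0],
  [4, [0, -1, 2], 0],
  [4, [0, -1, 2], 0],
  [4, [0, -1, 2], 0],
  [4, [0, -1, 2], 0],
], squeeze=40)

```text
t: 14.85
tool_pos: [0.5573, -0.072, 0.255]
tool_rot: [2.503, 1.897, 0.001]
contact_force: [4.5, -0.4, -1.1]
opening: 0.0104
grip_force: 40.7
```

```bash
python3 - <<'E'
from h import *
o=monitor.get_obs();m=R.from_rotvec(o["tool_rot"]).as_matrix();print(np.degrees(np.arctan2(m[1,1],m[0,1])),o["tool_pos"],o["contact_force"],o["wrist_torque"],o["grip_force"],o["opening"],o["q"])
E
```

```text
-15.664080700713559 [ 0.55734898 -0.07201881  0.25496887] [ 4.50742192 -0.38339319 -1.11698569] [-0.1481797  -0.73387036 -0.01919026] 40.716798305511475 0.010440750363397602 [-2.60936355e-01  4.45103465e-02  1.88347962e+00  7.01180213e-05
  1.21222759e+00  1.24288094e-02]
```

Call:
step_arm([
  [4, [0, 0.6, 0], 3],
  [4, [0, 0.6, 0], 9],
  [4, [0, 0.6, 0], 16],
  [4, [0, 0.6, 0], 23],
  [4, [0, 0.6, 0], 30],
  [4, [0, 0.6, 0], 37],
  [4, [0, 0.6, 0], 44],
  [4, [0, 0.6, 0], 51],
  [4, [0, 0.6, 0], 58],
  [4, [0, 0.6, 0], 65],
  [4, [0, 0.6, 0], 70],
  [4, [0, 0.6, 0], 72.1],
])

```text
t: 16.35
tool_pos: [0.5576, -0.0719, 0.2549]
tool_rot: [-3.14, -0.06, 0.001]
contact_force: [1.0, 0.4, 1.8]
opening: 0.0106
grip_force: 41.1
```

Call:
step_arm([
  [4, [0, 0, 0], 0],
  [4, [0, 0, 0], 0],
])

```text
t: 16.6
tool_pos: [0.5576, -0.0719, 0.2549]
tool_rot: [-3.14, -0.062, 0.001]
contact_force: [-0.5, 1.3, 3.3]
opening: 0.0107
grip_force: 41.3
```

```bash
python3 - <<'E'
from h import *
o=monitor.get_obs();m=R.from_rotvec(o["tool_rot"]).as_matrix();print(np.degrees(np.arctan2(m[1,1],m[0,1])),o["tool_pos"],o["contact_force"],o["wrist_torque"],o["grip_force"],o["opening"],o["q"])
f=lambda a,s:cv2.convertScaleAbs(cv2.resize(a,None,fx=s,fy=s,interpolation=cv2.INTER_CUBIC),alpha=1.7)
im=eyes.get_image("scene");cv2.imwrite("pics/g5.png",f(im[140:240,180:295],6)[:,:,::-1])
E
```

```text
-87.7248418598985 [ 0.5576036  -0.0719428   0.25493685] [-0.50466211  1.32444219  3.31397345] [ 0.37445728 -0.04164993 -0.03235155] 41.33436441421509 0.010650890923472378 [-2.60758195e-01  4.55819083e-02  1.88242921e+00  4.70790463e-04
  1.21418968e+00  1.27016451e+00]
```

View pics/g5.png

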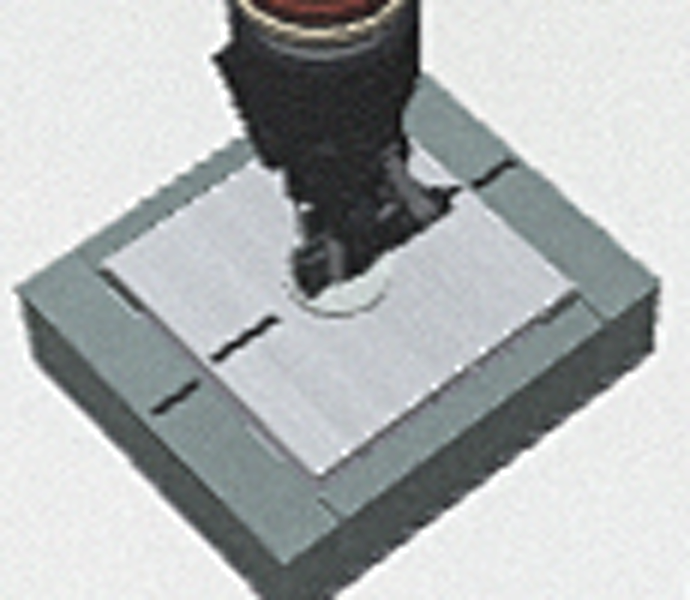

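The pads and bar, around (330,270), now run along the index-line direction. Next I'll press down while keeping the grip.

Call:
step_arm([
  [4, [0, 0, 1], 0],
  [4, [0, 0, 2], 0],
  [4, [0, 0, 3], 0],
  [4, [0, 0, 4], 0],
  [4, [0, 0, 5], 0],
  [4, [0, 0, 6], 0],
  [4, [0, 0, 6], 0],
], squeeze=60)

```text
t: 17.52
tool_pos: [0.5577, -0.072, 0.2492]
tool_rot: [-3.14, -0.062, 0.001]
contact_force: [-2.7, 2.8, 7.9]
opening: 0.0102
grip_force: 64.8
```

Call:
step_arm([
  [4, [0, 0, 0.7], 0],
  [4, [0, 0, 1.4], 0],
  [4, [0, 0, 2], 0],
  [4, [0, 0, 2.5], 0],
  [4, [0, 0, 2.5], 0],
])

```text
t: 18.15
tool_pos: [0.5577, -0.0719, 0.247]
tool_rot: [-3.14, -0.062, 0.001]
contact_force: [-3.3, 2.7, 8.3]
opening: 0.0099
grip_force: 65.1
```

Call:
step_arm([
  [4, [0, 0, 0.4], 0],
  [4, [0, 0, 0.8], 0],
  [4, [0, 0, 1.2], 0],
  [4, [0, 0, 1.2], 0],
])

```text
t: 18.65
tool_pos: [0.5578, -0.072, 0.2469]
tool_rot: [-3.14, -0.062, 0.002]
contact_force: [-5.8, 4.1, 14.9]
opening: 0.0096
grip_force: 65.9
```

Call:
step_arm([
  [4, [0, 0, 0.5], 0],
  [4, [0, 0, 1], 0],
  [4, [0, 0, 1], 0],
  [4, [0, 0, 1], 0],
])

```text
t: 19.15
tool_pos: [0.5579, -0.072, 0.2469]
tool_rot: [-3.14, -0.062, 0.002]
contact_force: [-9.4, 4.8, 19.3]
opening: 0.01
grip_force: 66.6
```

```bash
python3 - <<'E'
from h import *
f=lambda a,s:cv2.convertScaleAbs(cv2.resize(a,None,fx=s,fy=s,interpolation=cv2.INTER_CUBIC),alpha=1.7)
im=eyes.get_image("scene");cv2.imwrite("pics/g6.png",f(im[130:260,180:340],5)[:600,:800,::-1])
o=monitor.get_obs();print(o["tool_pos"],o["contact_force"],o["grip_force"],o["t"])
E
```

```text
[ 0.55789645 -0.07196496  0.24683373] [-9.59663208  4.50753706 20.16118547] 66.6283929347992 19.2
```

View pics/g6.png

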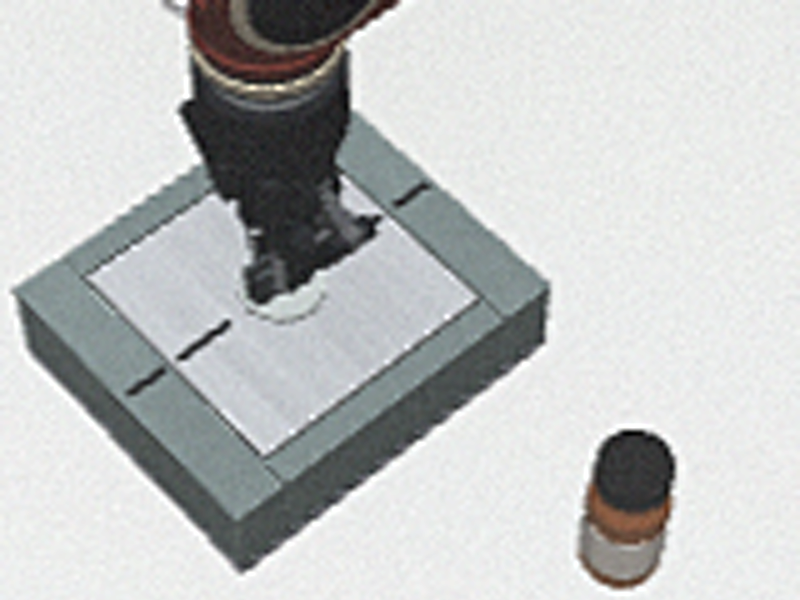

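The hatch is flush: its edges meet the frame and the index line runs straight through (150,365). The jar stands at (630,510). I'm handing in.

```bash
python3 -c "
from station import finish_job
print(finish_job())"
```

```text
the job is handed in; nothing more can be done
None
```

The job is handed in: the jar stands upright on the bench clear of the unit, the fastener is turned into line with the index marks, and the hatch is held down flush at its stop with about 20 N, at 19.2 s of the 48 s allowed.

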